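Shut off the water filter and take the cap off the used cartridge

ROBOT

A 6-joint arm with a two-finger parallel gripper is mounted at the origin on a cart in front of the work surface, level with it; the furniture and walls round the work are solid. World frame = base frame: x ahead of the robot, y to its left, z up, the work surface at z = 0. Lengths are in m, angles in degrees, forces in N, time in s.
With the tool pointing down it reaches from about 0.35 to 0.875 m from the base axis. Payload 4.2 kg.
Tool frame: the origin (TCP) lies midway between the tips of the shut fingers; the grasp point (between the pads) lies 19 mm behind it (r.pinch_z is the distance from the TCP to the grasp point, in m); z points along the fingers, y is the line along which they close (so a half turn about z gives the same grasp; the last joint's range is limited). The gripper opens to 87 mm and grips with 3 to 60 N. Pads are 19 mm wide; open, the fingers measure 117 mm over their backs; the gripper's body (75 mm by 190 mm) begins 51 mm behind the grasp point.
Start: joints at [-57.376, 22.042, 0.453, 0, -68.411, -14.817], TCP at [0.191, -0.595, 0.223] pointing down, gripper open.
Joint ranges: [-179.83, 179.83], [-69.29, 118.12], [-61.27, 80.66], [-181.25, 117.63], [-171.15, -9.14], [-177.46, 177.46]. Speed limits (degrees/s): [159.86, 159.86, 180, 180, 180, 180].

INTERFACE

Orientations are given as a 3x3 rotation matrix whose columns are the frame's x, y, z axes.
In Python, from station import r, imaging, models gives the robot as it stands. The module is installed in compiled form; this text tells all that it offers.
- The arm moves only by the tool apply_moves, never from a script. Its argument "moves" is a list of rows, each a list of 2 entries, a list of its own where there are three numbers: the shift along the tool's x, y, z in m, then the turn about the tool's z in degrees. A call has 1 to 5 rows; each row shifts and turns the commanded pose from where the row before left it, along the tool's axes as they then stand; what a row does not reach is not made up. A row lasts 1/12 s, in which the tool goes at most 41.7 mm and 7.16 degrees, less where a joint would pass 70% of its speed; a pose out of reach is approached as far as the arm can. A call is refused whole if a number of a shift passes 0.0417 or a number of a turn 7.16, either way. A call with a gripper value outside its range is refused whole. "hand" is the finger opening in m, from 0 to 0.087, set as the call begins (left out, the last holds). The fingers move at their own pace and stop on an object; the grip force is fixed at half the most. Time passes only in rows, so rows that do not move let the fingers close. It gives the time, the measured TCP pose, the force, the opening and the grip force at its end, in the units of the state.
- r.sense(): the state, without advancing time (a new reading comes with each control period).
- imaging.capture(name): name is "scene" or "side" or "wrist"; returns a dict with "frame" (400x640x3 uint8, blue, green, red), "intrinsics" (3x3 intrinsics, pixels), "dist" ([k1, k2, p1, p2, k3] as OpenCV has them; the pictures are not rectified), "eye" and "orientation" of the camera in the world. Camera axes: x right, y down, z forward; pixel columns grow to the right and rows downward; lengths in m; the calibration is good to about 2 mm. A picture is of the moment at which its call begins. There is no depth.
- r.finish_job(): hands the job in; it is judged then, once.
Trained networks look in a picture, given as the dict that the camera call returned (one of the last four; its "shot" number tells which), for a name from the list of things; names that differ only in an ending like _2 or _b are one class to them, and where a whole thing is asked for, a point or a joint stands for the part that bears it (a point fixed in the world has none). Each returns a list of dicts, best first, with "confidence" (0 to 1); they miss things now and then, are a little off and sometimes report something else, mostly with a low value. They report only what shows in the picture. A call takes as long as a camera call. They do not tell look-alikes from the thing itself.
- models.cut_out(picture, target): "region" (400x640 bool, what is visible of it) and "extent" ([left, top, width, height] as shares, 0 to 1, of the picture: columns of its width, rows of its height, round what is visible of it).
- models.place_of(picture, target): "at" ([column, row] as shares, 0 to 1, of the picture: columns of its width, rows of its height: a listed point, or the origin of a listed thing).
The state is a dict: "time_s": time; "joints": joint angles; "joint_velocities": joint speeds; "effort": joint torques, N m; "tcp_pos": TCP position; "ee_rot": TCP orientation; "wrist_force": force on the tool from outside, world axes, zero at the start; "moment": the same for the moment, N m; "gripper_width": opening from 0.0 (shut) to 1.0 (fully open); "gripper_force": force on a finger pad.
Only numpy, scipy, OpenCV 4.12 (cv2) and the standard library are available. Lean on these libraries where they do the work, as an engineer would, in place of code of your own. Each camera call takes 0.05 s, during which the arm holds its last target. There are 200 camera calls.

TASK

The cartridge in the left-hand housing of the twin water filter (the one away from the spout) is due for a change. Take the service key from its pocket, use it to turn the slotted screw head of the inlet valve clockwise a quarter turn until it is fully shut, and put the key back upright in its pocket. Then unscrew the cap of that left-hand housing - nobody remembers whether its thread is left- or right-handed, so try it both ways - and lift it straight off; finish while still holding the cap upright in the gripper, at rest and at least 5 cm above where it was screwed on, with everything else left in place.

Things in the scene. Friction and masses are not known exactly. Their poses are not given: they have to be found in the camera images.
- filter_unit: Fixed twin water filter: white tray 200 (x) x 262 (y) mm, two steel housings 80 wide, 142 high at x 35, y +62 (left) and -62; at the front brass valve head (x -66, y 45) and key pocket (x -66, y -70), both under 73 high; bent spout at the right end (mouth x 35, y -173; 155 high). Cap tops 179 high. Origin: centre of underside, z up; at yaw 0 x points away from the robot, y to its left.
- cap_left: Cap to take off, on the left-hand housing: black, round, ribbed, 54 mm across, 25 high, plus a finger bar 44 x 9 mm, 10 high, on top along its own x axis. Loose, about 0.06 kg. Origin: centre of its lower edge, 145 mm above the worktop while screwed on; z up. The housing's shoulder lies just below it (142 mm).
- left_neck (a point): Centre of the left neck's top, under the cap, 166 mm above the worktop. Under the cap is a four-start lug thread of unknown hand, drawn at each start: the wrong way meets a hard stop within 0.06 rad; the right way turns freely without rising, is clear of the thread from 0.8 rad and stops at 1.1 rad; there it lifts straight off (20 mm to be clear). Before that a pull lifts it 1-4 mm only.
- cap_right: The same kind of cap on the right-hand housing, next to the spout; it stays screwed on.
- service_key: T-shaped black-handled key, 117 mm tall, about 0.07 kg, upright in its pocket. Origin: middle of the blade's lower edge; z up the shaft; x along blade and handle. Blade 18 (x) x 3 (y), 15 high; shaft 9 thick; collar 24 across, its underside 40 above the origin, rests on the pocket's rim; handle bar 48 (x) x 12 (y) x 24 high, its middle 105 above the origin: grip it across the 12.
- inlet_valve (a joint): Angle of the valve's screw head, rad: 0 open (slot in line with the pipe, along the unit's y axis), grows as the head turns clockwise seen from above, 1.571 fully shut (slot across the pipe, hard stop). Starts between 0.1 and 0.4, turns stiffly (0.12 N m), stays where it is left.
- valve_slot (a point): Middle of the slot's floor in the brass valve head, 50 mm above the worktop; turns with the head. Head 26 mm across; the slot runs right across it along this point's x axis, 4.4 mm wide, 8.5 deep, chamfered to 7.6 wide at the top. Fully in, the key's blade stands on this floor.
- pocket_mouth (a point): Centre of the open top of the white key pocket, 72 mm above the worktop, in the unit's axes. Opening 23 mm along the unit's y by 13 along x, 52 deep, walls 3. The key stands in it with its blade along the unit's y, resting on its collar, its origin 40 mm below this point.
- new_cartridge: Bystander: spare cartridge standing on the worktop at the left, white cylinder 30 mm across, 122 tall. Origin: centre of its underside.
- tumbler: Bystander: clear drinking glass 81 mm across, 91 tall, on the worktop at the right. Origin: centre of its underside.
- mug_white: Bystander: off-white mug 84 mm across, 91 tall, on the worktop at the left. Origin: centre of its underside.
- spoon: Bystander: steel spoon 188 mm long, 15 high, lying on the worktop at the front right. Origin: centre of its underside.
There are look-alikes about, which are no part of the job. Leave any red look-alike of the cap_left alone.

How it is judged:
By the outcome, as a careful person would: the job done as asked, in the order asked, and still so for the second after the job is handed in, while the arm keeps its last pose, push and grip.
It also fails if it takes over 67 s, if anything falls off the work surface, if the arm or the gripper's body presses on something with over 40 N, if the wrist force passes 120 N, or if a joint passes its speed limit or range.

## Working session

There is one attempt and no reset: what is moved stays moved. The work goes in short steps, Python scripts to look and compute and a tool call to move; the robot and the scene stay as the last step left them, time stands still between calls to the robot, and variables do not carry over. Pictures are saved under pics/ and viewed, at most 10 in all, crops included, and the job is handed in when it is done.

Besides the shell and the picture viewer there is one more tool, called after "Request:" as a command line: name --argument value ..., lists and objects as JSON in quotes. apply_moves: Moves the arm, as the interface text tells. Its arguments: {"type":"object","properties":{"moves":{"type":"array"},"hand":{"type":"number"}},"required":["moves"]}

```bash
mkdir -p pics
cat > h.py <<'E'
from station import r, imaging, models
import numpy as np, cv2
def ray(p,uv):
    K=np.array(p["intrinsics"]);d=np.array(p["dist"])
    px=np.array(uv)*[640,400]
    n=cv2.undistortPoints(px.reshape(1,1,2).astype(float),K,d).ravel()
    v=np.array(p["orientation"])@np.array([n[0],n[1],1.]);return np.array(p["eye"]),v/np.linalg.norm(v)
def atz(p,uv,z):
    e,v=ray(p,uv);return e+v*(z-e[2])/v[2]
def tri(rs):
    A=0;b=0
    for e,v in rs:
        M=np.eye(3)-np.outer(v,v);A=A+M;b=b+M@e
    return np.linalg.solve(A,b)
def proj(p,X):
    R=np.array(p["orientation"]);rv=cv2.Rodrigues(R.T)[0];t=-R.T@np.array(p["eye"])
    return cv2.projectPoints(np.array(X,float).reshape(-1,1,3),rv,t,np.array(p["intrinsics"]),np.array(p["dist"]))[0].reshape(-1,2)
E
python3 - <<'E'
from h import *
Z={'filter_unit':0,'cap_left':.145,'cap_right':.145,'left_neck':.166,'service_key':.032,'valve_slot':.05,'pocket_mouth':.072,'new_cartridge':0,'tumbler':0,'mug_white':0,'spoon':0}
ims=[]
for c in("scene","side"):
    p=imaging.capture(c);ims.append(p["frame"]);cv2.imwrite(f"pics/{c}1.png",p["frame"])
    print(c,np.round(p["eye"],3),np.round(np.array(p["orientation"])[:,2],2))
    for n,z in Z.items():
        for d in models.place_of(p,n)[:3]:
            print(n,round(d["confidence"],2),np.round(np.array(d["at"])*[640,400],1),np.round(atz(p,d["at"],z),4))
s=r.sense();print(s["tcp_pos"],np.round(s["ee_rot"],3).tolist(),r.pinch_z,s["time_s"])
E
```

```text
scene [-0.172  0.483  0.982] [ 0.61 -0.37 -0.7 ]
filter_unit 0.91 [312.6 230.2] [ 0.5903  0.0795 -0.    ]
filter_unit 0.38 [341.4 226.3] [ 0.5549 -0.0124 -0.    ]
cap_left 0.62 [251.1 212.5] [0.6344 0.2617 0.145 ]
cap_left 0.6 [246.2 239.1] [0.5455 0.3149 0.145 ]
cap_left 0.5 [291.4 197.8] [0.6277 0.1291 0.145 ]
cap_right 0.72 [290.2 197.7] [0.6301 0.1321 0.145 ]
cap_right 0.58 [330.3 188.9] [0.5994 0.0048 0.145 ]
left_neck 0.73 [291.2 192. ] [0.6307 0.1266 0.166 ]
service_key 0.5 [341.  232.6] [0.509  0.0195 0.032 ]
valve_slot 0.59 [306.7 239.1] [0.529 0.134 0.05 ]
pocket_mouth 0.98 [340.7 224.3] [0.5098 0.0213 0.072 ]
new_cartridge 0.65 [248.9 316.4] [0.4048 0.3906 0.    ]
tumbler 0.56 [404.9 203.3] [ 0.5287 -0.2674  0.    ]
spoon 0.58 [439.6 214.6] [ 0.4208 -0.336  -0.    ]
spoon 0.54 [330.2 189.3] [ 0.7314 -0.0765  0.    ]
side [0.606 0.981 0.916] [-0.   -0.78 -0.63]
filter_unit 0.75 [324.2 235.7] [0.578  0.0662 0.    ]
filter_unit 0.44 [324.5 321.5] [0.5895 0.3844 0.    ]
cap_left 0.72 [261.6 276.1] [0.743  0.3454 0.145 ]
cap_left 0.6 [346.8 210.6] [0.5121 0.11   0.145 ]
cap_left 0.57 [307.9 216.7] [0.6268 0.1315 0.145 ]
cap_right 0.64 [315.6 189.9] [0.6019 0.0076 0.145 ]
cap_right 0.37 [330.7 173.4] [ 0.55   -0.0781  0.145 ]
left_neck 0.93 [305.4 211.6] [0.6333 0.1327 0.166 ]
service_key 0.52 [345.5 217.7] [0.5056 0.0177 0.032 ]
valve_slot 0.42 [340.6 238.2] [0.5299 0.1291 0.05  ]
pocket_mouth 0.81 [348.  210.1] [0.4992 0.0252 0.072 ]
new_cartridge 0.87 [398.1 322.1] [0.3966 0.3932 0.    ]
new_cartridge 0.53 [333. 172.] [ 0.5298 -0.2862  0.    ]
tumbler 0.83 [330.7 173.2] [ 0.5393 -0.2786  0.    ]
mug_white 0.76 [327.1 321.5] [0.5826 0.3846 0.    ]
spoon 0.6 [364.1 163.9] [ 0.4009 -0.3357  0.    ]
[ 0.19116076 -0.59503525  0.22252161] [[-0.952, -0.306, 0.0], [-0.306, 0.952, 0.0], [-0.0, 0.0, -1.0]] 0.0187 1.2
```

View pics/scene1.png

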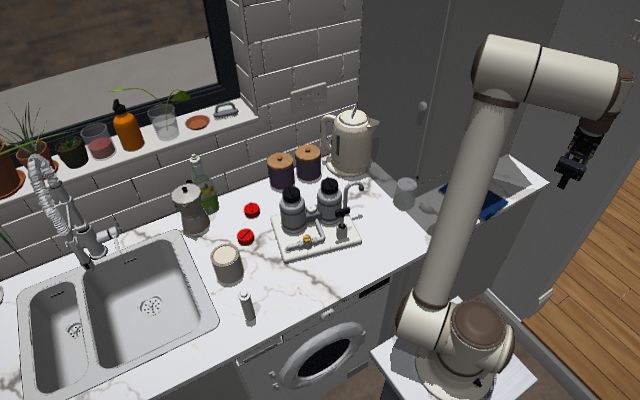

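View pics/side1.png

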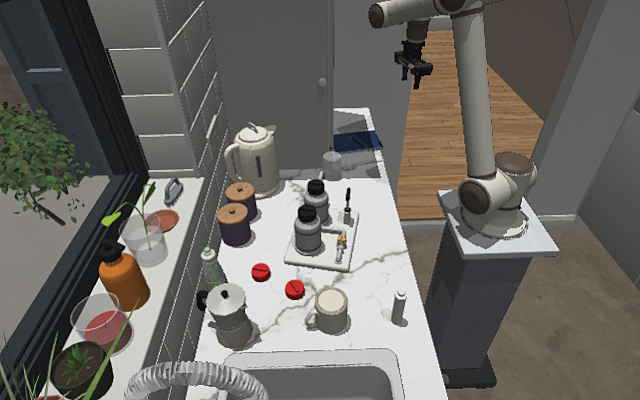

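The unit sits at about (0.58, 0.08), yaw about -13°. In the scene picture the left cap is at (292,192), the pocket with key at (341,228) and the valve at (307,239). The red look-alike caps lie loose at (251,211) and (246,237). I'm moving above the front of the unit for a closer look.

Request:
apply_moves --moves '[[[-0.0233,0.0269,-0.0054],0],[[-0.0233,0.0269,-0.0054],0],[[-0.0233,0.0269,-0.0054],0],[[-0.0233,0.0269,-0.0054],0],[[-0.0233,0.0269,-0.0054],0]]' --hand 0.087

```text
time_s: 1.62
tcp_pos: [0.2612, -0.4299, 0.2498]
ee_rot: [[-0.952, -0.305, 0.0], [-0.305, 0.952, -0.0], [-0.0, -0.0, -1.0]]
wrist_force: [0.8, 0.2, -0.7]
gripper_width: 0.999
gripper_force: 0.0
```

Request:
apply_moves --moves '[[[-0.0233,0.0269,-0.0054],0],[[-0.0233,0.0269,-0.0054],0],[[-0.0233,0.0269,-0.0054],0],[[-0.0233,0.0269,-0.0054],0],[[-0.0233,0.0269,-0.0054],0]]'

```text
time_s: 2.03
tcp_pos: [0.3309, -0.2661, 0.2771]
ee_rot: [[-0.952, -0.306, 0.001], [-0.306, 0.952, -0.0], [-0.001, -0.001, -1.0]]
wrist_force: [1.0, 0.5, -1.0]
gripper_width: 1.001
gripper_force: 0.0
```

Request:
apply_moves --moves '[[[-0.0233,0.0269,-0.0054],0],[[-0.0233,0.0269,-0.0054],0],[[-0.0233,0.0269,-0.0054],0],[[-0.0233,0.0269,-0.0054],0],[[-0.0233,0.0269,-0.0054],0]]'

```text
time_s: 2.45
tcp_pos: [0.4007, -0.1023, 0.3043]
ee_rot: [[-0.952, -0.306, 0.001], [-0.306, 0.952, 0.0], [-0.001, -0.0, -1.0]]
wrist_force: [0.9, -0.6, -0.3]
gripper_width: 0.996
gripper_force: 0.0
```

Request:
apply_moves --moves '[[[-0.0233,0.0269,-0.0054],0],[[-0.0233,0.0269,-0.0054],0],[[-0.0233,0.0269,-0.0054],0],[[-0.0233,0.0269,-0.0054],0],[[-0.0233,0.0269,-0.0054],0]]'

```text
time_s: 2.87
tcp_pos: [0.4705, 0.0615, 0.3312]
ee_rot: [[-0.952, -0.306, 0.001], [-0.306, 0.952, 0.0], [-0.001, 0.0, -1.0]]
wrist_force: [-0.5, -0.7, -0.2]
gripper_width: 1.0
gripper_force: 0.0
```

Request:
apply_moves --moves '[[[0,0,0],-5.9],[[0,0,0],-5.9],[[0,0,0],-5.9],[[0,0,0],-5.9],[[0,0,0],-5.9]]'

```text
time_s: 3.28
tcp_pos: [0.4703, 0.0599, 0.3306]
ee_rot: [[-0.674, -0.739, 0.0], [-0.739, 0.674, 0.0], [-0.0, -0.0, -1.0]]
wrist_force: [0.3, 0.1, 0.7]
gripper_width: 0.996
gripper_force: 0.0
```

Request:
apply_moves --moves '[[[0,0,0],-5.9],[[0,0,0],-5.9],[[0,0,0],-5.9],[[0,0,0],-5.9],[[0,0,0],-5.9]]'

```text
time_s: 3.7
tcp_pos: [0.4702, 0.0597, 0.3307]
ee_rot: [[-0.223, -0.975, 0.0], [-0.975, 0.223, 0.0], [-0.0, -0.0, -1.0]]
wrist_force: [-0.6, -0.1, 0.2]
gripper_width: 0.998
gripper_force: 0.0
```

```bash
cat > look.py <<'E'
from h import *
import sys
Z={'cap_left':.145,'cap_right':.145,'left_neck':.166,'service_key':.032,'valve_slot':.05,'pocket_mouth':.072,'filter_unit':0}
p=imaging.capture("wrist");cv2.imwrite(f"pics/{sys.argv[1]}.png",p["frame"])
print(np.round(p["eye"],3),np.round(np.array(p["orientation"]),2).tolist())
for n,z in Z.items():
    for d in models.place_of(p,n)[:2]:
        print(n,round(d["confidence"],2),np.round(np.array(d["at"])*[640,400],1),np.round(atz(p,d["at"],z),4))
s=r.sense();print(s["tcp_pos"],np.round(s["ee_rot"],3).tolist(),s["time_s"],np.round(s["joints"],1),s["wrist_force"])
E
python3 look.py w1
```

```text
[ 0.453 -0.019  0.492] [[-0.97, 0.21, 0.07], [0.22, 0.93, 0.29], [-0.0, 0.29, -0.96]]
cap_left 0.91 [210.2 258.3] [0.6297 0.1286 0.145 ]
cap_left 0.63 [245.7 297.4] [0.6025 0.1942 0.145 ]
cap_right 0.94 [198.  158.3] [0.6016 0.0038 0.145 ]
cap_right 0.37 [255.7 179.5] [0.5437 0.0428 0.145 ]
left_neck 0.7 [210.3 255.6] [0.6177 0.1163 0.166 ]
left_neck 0.21 [292.6 218.5] [0.5099 0.0925 0.166 ]
service_key 0.77 [293.7 144.3] [0.5024 0.0239 0.032 ]
service_key 0.64 [293.  218.2] [0.5328 0.1381 0.032 ]
valve_slot 0.72 [287.8 147.5] [0.5099 0.0248 0.05  ]
valve_slot 0.58 [291.2 217.3] [0.532  0.1299 0.05  ]
pocket_mouth 0.89 [290.  144.9] [0.5032 0.0198 0.072 ]
filter_unit 0.81 [258.4 182.2] [0.5787 0.0742 0.    ]
[0.4702845  0.05971858 0.33055322] [[-0.229, -0.973, 0.0], [-0.973, 0.229, 0.0], [-0.0, 0.0, -1.0]] 4.1 [ 26.9   3.4  -8.6  -0.  -78.  -40.2] [ 1.2249829  -0.70385945 -0.56143198]
```

View pics/w1.png

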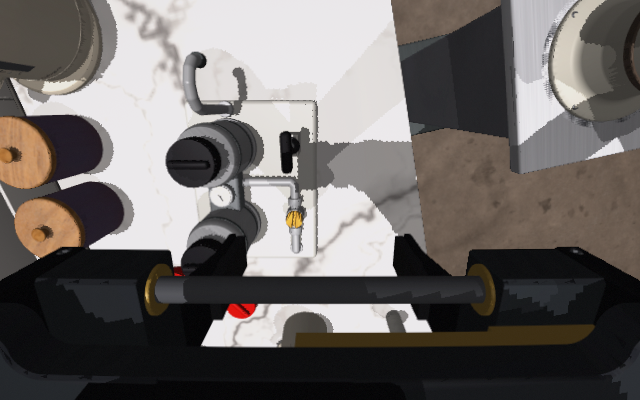

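The wrist view shows the key handle at (290,150), lying along the unit's y, and the brass valve at (294,217), too small to read the slot angle. I'm moving the camera closer over the valve.

Request:
apply_moves --moves '[[[-0.0233,-0.006,0.03],0],[[-0.0233,-0.006,0.03],0],[[-0.0233,-0.006,0.03],0],[[-0.0233,-0.006,0.03],0],[[0,0,0],0]]'

```text
time_s: 4.52
tcp_pos: [0.5132, 0.1464, 0.2036]
ee_rot: [[-0.228, -0.974, -0.011], [-0.974, 0.228, -0.004], [0.007, 0.009, -1.0]]
wrist_force: [0.2, -0.3, -1.0]
gripper_width: 1.0
gripper_force: 0.0
```

```bash
python3 look.py w2
```

```text
[0.497 0.068 0.366] [[-0.97, 0.22, 0.06], [0.23, 0.93, 0.28], [0.01, 0.29, -0.96]]
cap_left 0.98 [231.4 298.9] [0.6019 0.2001 0.145 ]
cap_left 0.56 [168.8 227. ] [0.6294 0.127  0.145 ]
cap_right 0.57 [143.5  53.8] [0.6012 0.0062 0.145 ]
service_key 0.57 [301.4  66.4] [0.5022 0.0235 0.032 ]
valve_slot 0.79 [299.1 180.7] [0.5318 0.1347 0.05  ]
valve_slot 0.39 [142.1  51.2] [ 0.6465 -0.023   0.05  ]
pocket_mouth 0.71 [297.4  57.2] [0.5031 0.0207 0.072 ]
filter_unit 0.86 [249.4 132.4] [0.5799 0.0752 0.    ]
[0.51524526 0.14460844 0.21223152] [[-0.229, -0.973, 0.003], [-0.973, 0.229, 0.002], [-0.002, -0.002, -1.0]] 4.9167 [ 33.1  13.7 -13.2   0.  -62.9 -46.3] [ 0.74465383 -0.62535484  0.90882819]
```

Request:
apply_moves --moves '[[[-0.0233,-0.006,0.03],0],[[-0.0233,-0.006,0.03],0],[[-0.0233,-0.006,0.03],0],[[0,0,0],0],[[0,0,0],0]]'

```text
time_s: 5.33
tcp_pos: [0.5479, 0.2087, 0.119]
ee_rot: [[-0.228, -0.974, -0.003], [-0.974, 0.228, -0.002], [0.003, 0.002, -1.0]]
wrist_force: [-0.2, -0.1, 1.3]
gripper_width: 1.001
gripper_force: 0.0
```

```bash
python3 look.py w3; python3 -c "
import cv2
a=cv2.imread('pics/w2.png');b=cv2.imread('pics/w3.png')
cv2.imwrite('pics/w23.png',cv2.vconcat([cv2.resize(a,(480,300)),cv2.resize(b,(480,300))]))"
```

```text
[0.53  0.13  0.281] [[-0.97, 0.22, 0.06], [0.23, 0.93, 0.28], [0.0, 0.29, -0.96]]
cap_left 0.7 [104.6 154.3] [0.6292 0.127  0.145 ]
valve_slot 0.64 [320.4 112.6] [0.53   0.1334 0.05  ]
filter_unit 0.65 [244.2  54.8] [0.5819 0.073  0.    ]
[0.54867595 0.20870101 0.1220222 ] [[-0.229, -0.973, 0.002], [-0.973, 0.229, 0.001], [-0.002, -0.002, -1.0]] 5.7333 [ 36.6  23.4 -13.    0.  -53.4 -49.8] [-0.07679393  0.76873098  0.46377569]
```

View pics/w23.png

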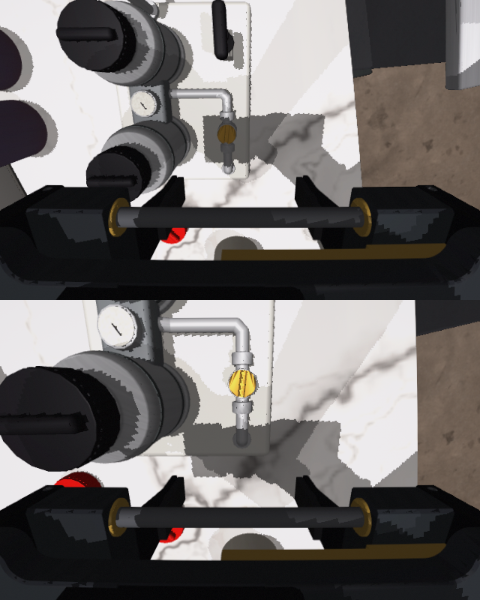

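Both views agree within 2–3 mm. Next I'll fit the unit pose and make a rectified crop of the valve head.

Run:
```python
from h import *
from scipy.optimize import least_squares
P={'cl':(.035,.062,.6293,.1275),'cr':(.035,-.062,.6012,.005),'v':(-.066,.045,.5308,.132),'pk':(-.066,-.070,.503,.0203),'u':(0,0,.5803,.0742)}
def f(q):
    c,s=np.cos(q[2]),np.sin(q[2]);return np.ravel([[q[0]+c*a-s*b-X,q[1]+s*a+c*b-Y] for a,b,X,Y in P.values()])
q=least_squares(f,[.58,.075,-.22]).x
print(q,np.degrees(q[2]),np.round(f(q)*1e3,1))
c,s=np.cos(q[2]),np.sin(q[2]);R=np.array([[c,-s],[s,c]])
np.save('unit.npy',q)
for a,b in((-.066,.045),(-.066,-.07),(.035,.062)):print(q[:2]+R@[a,b])
p=imaging.capture("wrist")
# rectify: up = unit +y, right = unit +x at z=.0585, 0.1mm/px ; 60x60mm
N=600;g=np.mgrid[0:N,0:N]
lx=(g[1]-N/2)*1e-4-.066; ly=-(g[0]-N/2)*1e-4+.045
W=np.stack([q[0]+c*lx-s*ly,q[1]+s*lx+c*ly,np.full(lx.shape,.0585)],-1).reshape(-1,3)
m=proj(p,W).reshape(N,N,2).astype(np.float32)
im=cv2.remap(p["frame"],m[...,0],m[...,1],cv2.INTER_CUBIC)
cv2.imwrite('pics/valve.png',im)
```

```text
[ 0.58213174  0.07385181 -0.22921326] -13.132952619095306 [ 1.  -1.2  0.9  0.5 -2.7  0.7 -1.   0.4  1.8 -0.3]
[0.52808246 0.13267081]
[0.50195314 0.02067858]
[0.63030344 0.12627782]
```

View pics/valve.png

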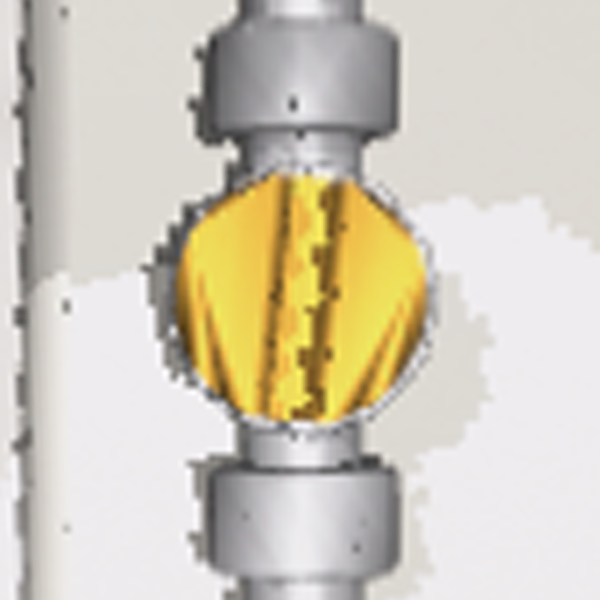

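The rectified valve crop is clean. The head is centred within 0.3 mm of the fit. The slot leans from (316,180) to (290,412), about 6.4° clockwise, so the angle is about 0.11 rad. I'm moving to hover over the key.

Request:
apply_moves --moves '[[[0,0,-0.04],0],[[0,0,-0.038],0],[[0.0387,0,0],0],[[0.0387,0,0],0],[[0.0387,0,0],0]]' --hand 0.05

```text
time_s: 6.2
tcp_pos: [0.5215, 0.0951, 0.1996]
ee_rot: [[-0.227, -0.974, 0.002], [-0.974, 0.227, 0.001], [-0.002, -0.002, -1.0]]
wrist_force: [-0.7, 0.0, -0.0]
gripper_width: 0.704
gripper_force: 0.0
```

Request:
apply_moves --moves '[[[0.0387,0.001,0],0],[[0.0387,0.001,0],0],[[0,0,0],0],[[0,0,0],0]]'

```text
time_s: 6.53
tcp_pos: [0.5017, 0.0192, 0.1992]
ee_rot: [[-0.231, -0.973, 0.001], [-0.973, 0.231, 0.0], [-0.001, -0.001, -1.0]]
wrist_force: [-0.3, 0.2, -1.0]
gripper_width: 0.577
gripper_force: 0.0
```

```bash
cat > rect.py <<'E'
from h import *
q=np.load('unit.npy');c,s=np.cos(q[2]),np.sin(q[2])
def rect(p,ux,uy,z,mm=60,N=600,k=1e-4):
    g=np.mgrid[0:N,0:N];lx=(g[1]-N/2)*k+ux;ly=-(g[0]-N/2)*k+uy
    W=np.stack([q[0]+c*lx-s*ly,q[1]+s*lx+c*ly,np.full(lx.shape,z)],-1).reshape(-1,3)
    m=proj(p,W).reshape(N,N,2).astype(np.float32)
    return cv2.remap(p["frame"],m[...,0],m[...,1],cv2.INTER_CUBIC)
def tou(P):
    d=np.array(P)[:2]-q[:2];return np.array([c*d[0]+s*d[1],-s*d[0]+c*d[1]])
E
python3 - <<'E'
from rect import *
p=imaging.capture("wrist");cv2.imwrite('pics/w4.png',p["frame"])
im=rect(p,-.066,-.07,.149)
cv2.imwrite('pics/key.png',cv2.hconcat([cv2.resize(p["frame"],(480,300)),cv2.resize(im,(300,300))]))
st=r.sense();print(st["tcp_pos"],tou(st["tcp_pos"]),np.round(st["ee_rot"],3).tolist(),st["gripper_width"],st["time_s"])
E
```

```text
[0.50238567 0.02035994 0.19919775] [-0.06550638 -0.07021203] [[-0.23, -0.973, 0.001], [-0.973, 0.23, 0.0], [-0.001, -0.001, -1.0]] 0.5776846590806712 6.5833
```

View pics/key.png

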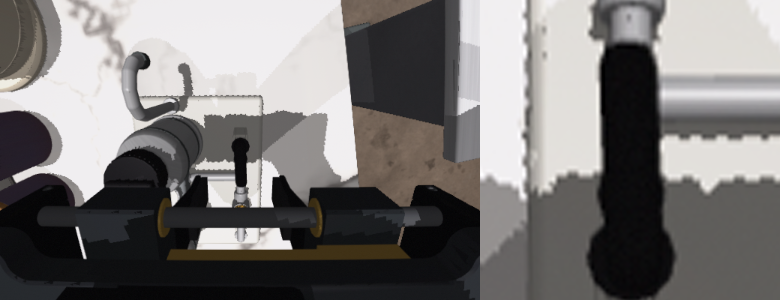

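Run:
```python
from rect import *
for k in range(2):
    p=imaging.capture("wrist")
    for z in(.072,.149):
        g=cv2.cvtColor(rect(p,-.066,-.07,z,N=800),cv2.COLOR_BGR2GRAY)
        d=g<60
        print(z,'centre col runs',[ (round((400-np.flatnonzero(d[:,x])[0])/10,1),round((400-np.flatnonzero(d[:,x])[-1])/10,1)) for x in (380,400,420)])
        if z==.149:
            for row in(150,250,350): 
                w=np.flatnonzero(d[row,300:500]);print(row,w[[0,-1]]-100)
        else:
            for row in range(400,530,15):
                w=np.flatnonzero(d[row,200:600]);print(row,(w[[0,-1]]-200) if len(w) else None)
    if k==0: print('eye',tou(p["eye"]),p["eye"][2])
    break
```

```text
0.072 centre col runs [(np.float64(40.0), np.float64(-11.0)), (np.float64(40.0), np.float64(-11.7)), (np.float64(40.0), np.float64(-11.3))]
400 [-117  121]
415 [-114  118]
430 [-110  114]
445 [-106  110]
460 [-97 102]
475 [-84  88]
490 [-68  73]
505 [-60  64]
520 None
0.149 centre col runs [(np.float64(21.4), np.float64(-29.6)), (np.float64(21.4), np.float64(-30.2)), (np.float64(21.1), np.float64(-29.7))]Traceback (most recent call last):
  File "<stdin>", line 10, in <module>
IndexError: index 0 is out of bounds for axis 0 with size 0
```

Key axis is within 0.5 mm of the tool. Descending and gripping.

Request:
apply_moves --moves '[[[-0.0005,0,0.026],0],[[0,0,0.026],0],[[0,0,0.026],0],[[0,0,0],0],[[0,0,0],0]]'

```text
time_s: 7.05
tcp_pos: [0.5023, 0.0222, 0.1198]
ee_rot: [[-0.226, -0.974, -0.003], [-0.974, 0.226, -0.001], [0.002, 0.002, -1.0]]
wrist_force: [-0.7, -0.4, 0.6]
gripper_width: 0.574
gripper_force: 0.0
```

Request:
apply_moves --moves '[[[0,0,0],0],[[0,0,0],0],[[0,0,0],0],[[0,0,0],0],[[0,0,0],0]]' --hand 0.0

```text
time_s: 7.47
tcp_pos: [0.5028, 0.0216, 0.1214]
ee_rot: [[-0.228, -0.974, 0.002], [-0.974, 0.228, 0.001], [-0.001, -0.001, -1.0]]
wrist_force: [0.0, 0.6, -0.6]
gripper_width: 0.284
gripper_force: 0.0
```

Request:
apply_moves --moves '[[[0,0,0],0],[[0,0,0],0],[[0,0,0],0],[[0,0,0],0],[[0,0,0],0]]'

```text
time_s: 7.88
tcp_pos: [0.5026, 0.0215, 0.1208]
ee_rot: [[-0.228, -0.974, 0.0], [-0.974, 0.228, -0.0], [-0.0, -0.0, -1.0]]
wrist_force: [-0.2, -0.6, 1.5]
gripper_width: 0.138
gripper_force: 30.0
```

Request:
apply_moves --moves '[[[0,0,-0.01],0],[[0,0,-0.01],0],[[0,0,-0.01],0],[[0,0,-0.01],0],[[0,0,-0.01],0]]'

```text
time_s: 8.3
tcp_pos: [0.5025, 0.0215, 0.1716]
ee_rot: [[-0.228, -0.974, 0.0], [-0.974, 0.228, 0.0], [-0.0, -0.0, -1.0]]
wrist_force: [-0.0, -0.0, -1.3]
gripper_width: 0.131
gripper_force: 30.0
```

Request:
apply_moves --moves '[[[-0.023,0,0],0],[[-0.023,0,0],0],[[-0.023,0,0],0],[[-0.023,0,0],0],[[-0.023,0,0],0]]'

```text
time_s: 8.72
tcp_pos: [0.5289, 0.1345, 0.1714]
ee_rot: [[-0.228, -0.974, 0.001], [-0.974, 0.228, 0.0], [-0.001, -0.001, -1.0]]
wrist_force: [0.9, -0.3, -1.0]
gripper_width: 0.138
gripper_force: 30.0
```

Request:
apply_moves --moves '[[[0,0,0],3.2],[[0,0,0],3.2],[[0,0,0.008],0],[[0,0,0],0],[[0,0,0],0]]'

```text
time_s: 9.13
tcp_pos: [0.5282, 0.133, 0.1621]
ee_rot: [[-0.335, -0.942, -0.001], [-0.942, 0.335, -0.001], [0.001, 0.001, -1.0]]
wrist_force: [-0.7, -1.0, -0.9]
gripper_width: 0.134
gripper_force: 30.0
```

Run:
```python
from rect import *
p=imaging.capture("wrist")
st=r.sense();print(st["tcp_pos"],tou(st["tcp_pos"]),np.round(st["ee_rot"],3).tolist(),st["gripper_width"],st["gripper_force"],st["wrist_force"],st["time_s"])
a,b=proj(p,[[.5285,.133,.06],[.5285,.133,.09]]);print(a,b)
x,y=(a+b)/2;x=int(np.clip(x,80,560));y=int(np.clip(y,60,340))
cv2.imwrite('pics/ins.png',cv2.resize(p["frame"][y-60:y+60,x-80:x+80],(800,600),interpolation=cv2.INTER_CUBIC));print(x,y)
```

```text
[0.52847536 0.13306005 0.16241665] [-0.06570581  0.04546834] [[-0.335, -0.942, -0.001], [-0.942, 0.335, -0.0], [0.0, 0.0, -1.0]] 0.13690011500778965 29.999749856069684 [-0.5453529   0.03336418 -1.24751035] 9.1833
[319.69423886 200.53747959] [319.7484376  211.34422238]
319 205
```

View pics/ins.png

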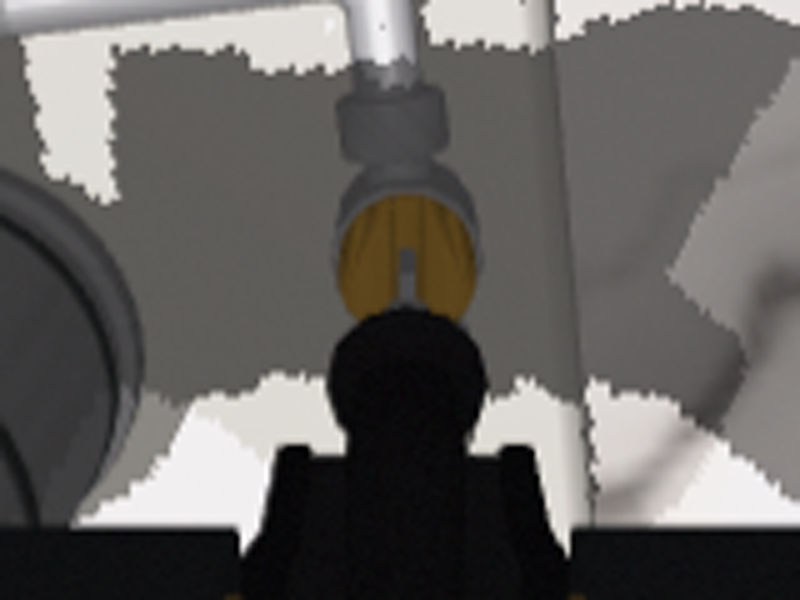

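The blade, at (407,270) in the crop, lines up with the slot centre at (405,250). Lowering it into the slot.

Request:
apply_moves --moves '[[[0,0,0.005],0],[[0,0,0.005],0],[[0,0,0.004],0],[[0,0,0.004],0],[[0,0,0],0]]'

```text
time_s: 9.6
tcp_pos: [0.528, 0.133, 0.1433]
ee_rot: [[-0.336, -0.942, -0.002], [-0.942, 0.336, -0.001], [0.002, 0.002, -1.0]]
wrist_force: [0.1, 0.3, -0.9]
gripper_width: 0.137
gripper_force: 30.0
```

Request:
apply_moves --moves '[[[0,0,0.0025],0],[[0,0,0.002],0],[[0,0,0],0],[[0,0,0],0]]'

```text
time_s: 9.93
tcp_pos: [0.5287, 0.1335, 0.14]
ee_rot: [[-0.335, -0.942, -0.0], [-0.942, 0.335, -0.0], [0.0, 0.0, -1.0]]
wrist_force: [-0.4, 0.9, -1.0]
gripper_width: 0.135
gripper_force: 30.0
```

Request:
apply_moves --moves '[[[0,0,0],6],[[0,0,0],6],[[0,0,0],6],[[0,0,0],6],[[0,0,0],0]]'

```text
time_s: 10.35
tcp_pos: [0.5286, 0.1335, 0.1401]
ee_rot: [[-0.691, -0.723, -0.0], [-0.723, 0.691, -0.0], [0.0, 0.0, -1.0]]
wrist_force: [-0.8, 0.1, -1.3]
gripper_width: 0.135
gripper_force: 30.0
```

```bash
cat > st.py <<'E'
from rect import *
t=r.sense();R=np.array(t["ee_rot"])
print(np.round(t["tcp_pos"],4),'u',np.round(tou(t["tcp_pos"])*1e3,1),'yaw_cw',round(np.degrees(np.arctan2(R[0,0],R[1,0])-np.arctan2(s,-c)),1),'F',np.round(t["wrist_force"],1),'M',np.round(t["moment"],3),t["gripper_width"],t["gripper_force"],t["time_s"],np.round(t["joints"],1))
E
python3 st.py
```

```text
[0.5286 0.1335 0.1401] u [-65.7  45.9] yaw_cw 30.5 F [-0.8  0.1 -1.3] M [0.068 0.152 0.116] 0.13549915030928242 30.001727789640427 10.35 [ 31.2  18.7 -17.5  -0.  -53.8 -74.9]
```

Request:
apply_moves --moves '[[[0,0,0],6],[[0,0,0],6],[[0,0,0],6],[[0,0,0],6],[[0,0,0],6]]'

```text
time_s: 10.77
tcp_pos: [0.5286, 0.1333, 0.1401]
ee_rot: [[-0.96, -0.281, -0.0], [-0.281, 0.96, -0.0], [0.0, -0.0, -1.0]]
wrist_force: [-0.2, -0.6, -1.0]
gripper_width: 0.131
gripper_force: 30.0
```

Request:
apply_moves --moves '[[[0,0,0],6],[[0,0,0],6],[[0,0,0],6],[[0,0,0],6],[[0,0,0],0]]'

```text
time_s: 11.18
tcp_pos: [0.5286, 0.1332, 0.1401]
ee_rot: [[-0.991, 0.131, -0.0], [0.131, 0.991, -0.001], [0.0, -0.001, -1.0]]
wrist_force: [0.9, -1.5, -0.5]
gripper_width: 0.138
gripper_force: 30.0
```

```bash
python3 st.py
```

```text
[0.5286 0.1332 0.1401] u [-65.6  45.6] yaw_cw 84.4 F [ 0.9 -1.5 -0.5] M [-0.363  0.066  0.095] 0.13786402769563202 30.001739007420838 11.1833 [  31.2   18.7  -17.5    0.   -53.8 -128.7]
```

Request:
apply_moves --moves '[[[0,0,0],2],[[0,0,0],2],[[0,0,0],1.5],[[0,0,0],0]]'

```text
time_s: 11.52
tcp_pos: [0.5286, 0.1331, 0.1401]
ee_rot: [[-0.975, 0.223, -0.0], [0.223, 0.975, -0.001], [0.0, -0.001, -1.0]]
wrist_force: [0.1, -0.5, -0.3]
gripper_width: 0.132
gripper_force: 30.0
```

```bash
python3 st.py
```

```text
[0.5286 0.1331 0.1401] u [-65.6  45.6] yaw_cw 89.7 F [ 0.1 -0.5 -0.3] M [-0.441  0.037  0.12 ] 0.1320847379568646 30.000358689576387 11.5167 [  31.2   18.7  -17.5    0.   -53.8 -134.1]
```

Request:
apply_moves --moves '[[[0,0,0],2],[[0,0,0],1],[[0,0,0],0]]'

```text
time_s: 11.77
tcp_pos: [0.5286, 0.1332, 0.1401]
ee_rot: [[-0.961, 0.275, -0.0], [0.275, 0.961, -0.001], [0.0, -0.001, -1.0]]
wrist_force: [-0.5, -0.5, 0.1]
gripper_width: 0.136
gripper_force: 30.0
```

```bash
python3 st.py
```

```text
[0.5286 0.1332 0.1401] u [-65.7  45.6] yaw_cw 92.8 F [-0.5 -0.5  0.1] M [-0.557  0.122  0.154] 0.13610573275428686 30.00028339214623 11.7667 [  31.2   18.7  -17.5    0.   -53.8 -137.2]
```

Request:
apply_moves --moves '[[[0,0,0],2],[[0,0,0],0],[[0,0,0],0]]'

```text
time_s: 12.02
tcp_pos: [0.5286, 0.1332, 0.1401]
ee_rot: [[-0.951, 0.308, -0.0], [0.308, 0.951, -0.0], [0.0, -0.0, -1.0]]
wrist_force: [-0.4, -2.0, 0.5]
gripper_width: 0.136
gripper_force: 30.0
```

```bash
python3 st.py
```

```text
[0.5286 0.1332 0.1401] u [-65.6  45.7] yaw_cw 94.8 F [-0.4 -2.   0.5] M [-0.657  0.144  0.125] 0.1359195314386818 30.00010946765542 12.0167 [  31.2   18.7  -17.5    0.   -53.8 -139.2]
```

Request:
apply_moves --moves '[[[0,0,0],2],[[0,0,0],0],[[0,0,0],0]]'

```text
time_s: 12.27
tcp_pos: [0.5286, 0.1333, 0.1401]
ee_rot: [[-0.94, 0.342, -0.0], [0.342, 0.94, -0.0], [0.0, -0.0, -1.0]]
wrist_force: [0.0, -1.3, 0.2]
gripper_width: 0.137
gripper_force: 30.0
```

```bash
python3 st.py
```

```text
[0.5286 0.1333 0.1401] u [-65.7  45.7] yaw_cw 96.9 F [ 0.  -1.3  0.2] M [-0.724  0.119  0.09 ] 0.1366085770727003 30.00015165656805 12.2667 [  31.2   18.7  -17.5    0.   -53.8 -141.2]
```

Request:
apply_moves --moves '[[[0,0,0],2],[[0,0,0],0],[[0,0,0],0]]'

```text
time_s: 12.52
tcp_pos: [0.5286, 0.1333, 0.1401]
ee_rot: [[-0.927, 0.374, -0.0], [0.374, 0.927, -0.0], [0.0, -0.0, -1.0]]
wrist_force: [-1.1, -1.4, -0.0]
gripper_width: 0.134
gripper_force: 30.0
```

```bash
python3 st.py
```

```text
[0.5286 0.1333 0.1401] u [-65.7  45.7] yaw_cw 98.9 F [-1.1 -1.4 -0. ] M [-0.764  0.187  0.182] 0.1343803484465247 30.000325622968376 12.5167 [  31.2   18.7  -17.5    0.   -53.8 -143.2]
```

```bash
python3 - <<'E'
from rect import *
p=imaging.capture("wrist")
im=p["frame"][150:270,240:400]
cv2.imwrite('pics/turn.png',cv2.resize(im,(800,600),interpolation=cv2.INTER_CUBIC))
E
python3 st.py
```

```text
[0.5286 0.1333 0.1401] u [-65.6  45.7] yaw_cw 98.9 F [-0.6 -1.6 -0.7] M [-0.782  0.259  0.188] 0.133460201901857 30.000320482067764 12.5667 [  31.2   18.7  -17.5    0.   -53.8 -143.2]
```

View pics/turn.png

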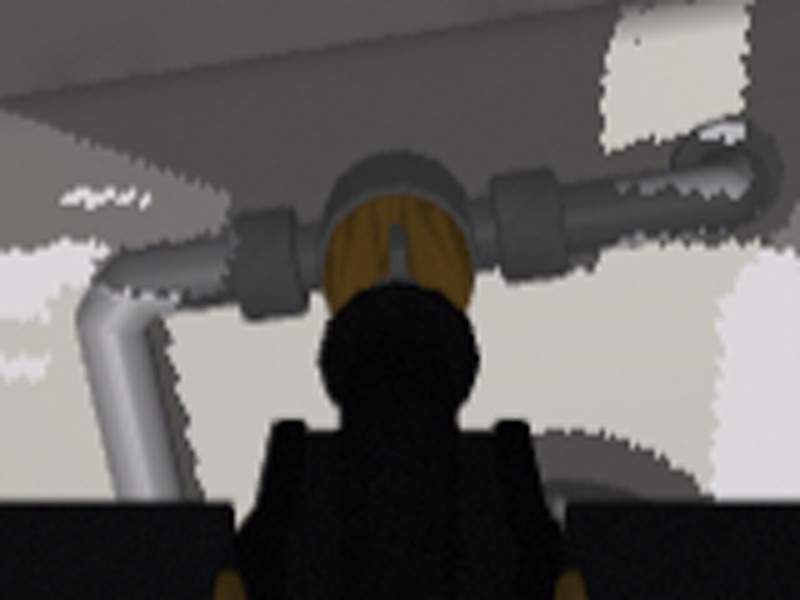

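Request:
apply_moves --moves '[[[0,0,0],2],[[0,0,0],2],[[0,0,0],0],[[0,0,0],0]]'

```text
time_s: 12.9
tcp_pos: [0.5286, 0.1334, 0.1401]
ee_rot: [[-0.899, 0.438, -0.0], [0.438, 0.899, -0.0], [0.0, -0.0, -1.0]]
wrist_force: [-1.4, -1.8, 1.2]
gripper_width: 0.136
gripper_force: 30.0
```

```bash
python3 st.py
```

```text
[0.5286 0.1334 0.1401] u [-65.7  45.9] yaw_cw 102.8 F [-1.4 -1.8  1.2] M [-0.739  0.35   0.447] 0.13644010661576864 30.00052103307098 12.9 [  31.2   18.7  -17.5    0.   -53.8 -147.2]
```

Hard stop reached: the moment is 0.45 N·m, well above the 0.12 turning torque. Backing off and withdrawing.

Request:
apply_moves --moves '[[[0,0,0],-4],[[0,0,0],-4],[[0,0,0],0],[[0,0,0],0]]'

```text
time_s: 13.23
tcp_pos: [0.5287, 0.1334, 0.14]
ee_rot: [[-0.95, 0.312, -0.0], [0.312, 0.95, 0.0], [0.0, 0.0, -1.0]]
wrist_force: [-0.8, -1.8, 1.1]
gripper_width: 0.134
gripper_force: 30.0
```

```bash
python3 st.py
```

```text
[0.5287 0.1334 0.14  ] u [-65.6  45.8] yaw_cw 95.1 F [-0.8 -1.8  1.1] M [-0.753  0.244  0.034] 0.13433372573711705 29.999970076605678 13.2333 [  31.2   18.7  -17.5   -0.   -53.8 -139.4]
```

Request:
apply_moves --moves '[[[0,0,-0.006],0],[[0,0,-0.008],0],[[0,0,-0.009],0],[[0,0,-0.009],0],[[0,0,0],0]]'

```text
time_s: 13.65
tcp_pos: [0.5304, 0.1344, 0.1751]
ee_rot: [[-0.951, 0.31, 0.006], [0.31, 0.951, 0.003], [-0.005, 0.004, -1.0]]
wrist_force: [-0.4, -0.2, 0.3]
gripper_width: 0.134
gripper_force: 30.0
```

```bash
python3 - <<'E'
from rect import *
p=imaging.capture("wrist")
a=cv2.resize(p["frame"][130:270,240:400],(640,560),interpolation=cv2.INTER_CUBIC)
# scene-camera-independent: blade direction check
cv2.imwrite('pics/after.png',a)
E
python3 st.py
```

```text
[0.5297 0.1342 0.1739] u [-64.8  46.8] yaw_cw 95.0 F [-0.1  0.2 -1.1] M [-0.055 -0.007  0.01 ] 0.13554580485879406 29.99971550423652 13.7 [  31.2   16.7  -15.     0.   -58.1 -139.3]
```

View pics/after.png

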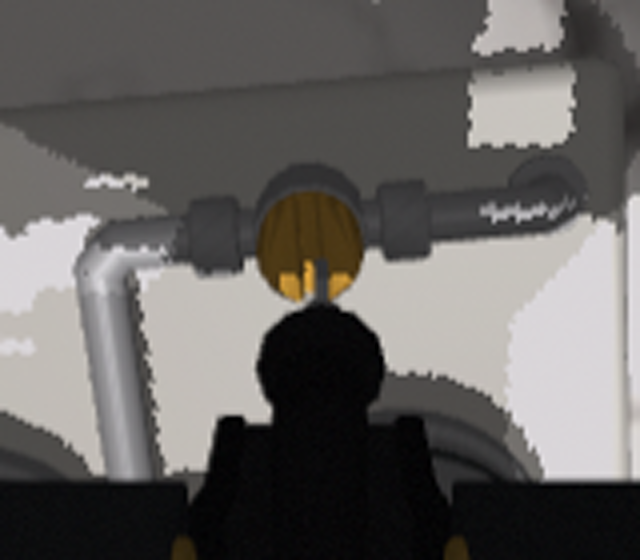

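The slot now stands square across the pipe (head at (310,245)), and the key is still straight in the gripper. Turning back and returning to the pocket.

Request:
apply_moves --moves '[[[0,0,0],-6.8],[[0,0,0],-6.8],[[0,0,0],-6.8],[[0,0,0],-6.8],[[0,0,0],-6.8]]'

```text
time_s: 14.12
tcp_pos: [0.5285, 0.1335, 0.1718]
ee_rot: [[-0.96, -0.279, -0.0], [-0.279, 0.96, 0.0], [0.0, 0.0, -1.0]]
wrist_force: [-0.1, 0.5, -0.9]
gripper_width: 0.136
gripper_force: 30.0
```

Request:
apply_moves --moves '[[[0,0,0],-6.8],[[0,0,0],-6.8],[[0,0,0],-6.8],[[0,0,0],-6.8],[[0,0,0],-6.8]]'

```text
time_s: 14.53
tcp_pos: [0.5285, 0.1335, 0.1718]
ee_rot: [[-0.64, -0.769, -0.0], [-0.769, 0.64, 0.0], [0.0, 0.0, -1.0]]
wrist_force: [-0.3, -0.1, -0.8]
gripper_width: 0.134
gripper_force: 30.0
```

Request:
apply_moves --moves '[[[0,0,0],-6.8],[[0,0,0],-6.8],[[0,0,0],-6.8],[[0,0,0],-6.6],[[0,0,0],0]]'

```text
time_s: 14.95
tcp_pos: [0.5285, 0.1335, 0.1718]
ee_rot: [[-0.225, -0.974, -0.0], [-0.974, 0.225, 0.0], [-0.0, 0.0, -1.0]]
wrist_force: [-0.0, 0.9, -0.7]
gripper_width: 0.138
gripper_force: 30.0
```

Request:
apply_moves --moves '[[[0.023,0,0],0],[[0.023,0,0],0],[[0.023,0,0],0],[[0.023,0,0],0],[[0.023,0,0],0]]'

```text
time_s: 15.37
tcp_pos: [0.5021, 0.0206, 0.172]
ee_rot: [[-0.23, -0.973, -0.0], [-0.973, 0.23, 0.0], [-0.0, 0.0, -1.0]]
wrist_force: [-0.6, 0.1, -1.0]
gripper_width: 0.132
gripper_force: 30.0
```

Request:
apply_moves --moves '[[[0,0,0],0],[[0,0,0],0]]'

```text
time_s: 15.53
tcp_pos: [0.5024, 0.0207, 0.1721]
ee_rot: [[-0.231, -0.973, 0.0], [-0.973, 0.231, 0.0], [-0.0, -0.0, -1.0]]
wrist_force: [0.0, 1.1, -0.5]
gripper_width: 0.138
gripper_force: 30.0
```

```bash
python3 st.py; python3 -c "
from rect import *
print(tou([.50265,.0216]))
p=imaging.capture('wrist')
for z in (.072,):
    im=rect(p,-.066,-.07,z,N=600);cv2.imwrite('pics/pk.png',im)
for n,z in(('pocket_mouth',.072),('service_key',.083)):
  for d in models.place_of(p,n)[:2]: print(n,d['confidence'],tou(atz(p,d['at'],z)))
cv2.imwrite('pics/pk2.png',cv2.resize(p['frame'][130:270,240:400],(640,560),interpolation=cv2.INTER_CUBIC))
"
```

```text
[0.5024 0.0207 0.1721] u [-65.6 -69.9] yaw_cw 0.2 F [ 0.   1.1 -0.5] M [0.017 0.026 0.007] 0.1383128544494094 29.99981343280524 15.5333 [ 20.9  12.8 -20.7  -0.  -56.5 -34.2]
[-0.06553072 -0.06894434]
pocket_mouth 0.85 [-0.0649833  -0.06746452]
service_key 0.91 [-0.06715666 -0.06895828]
```

View pics/pk2.png

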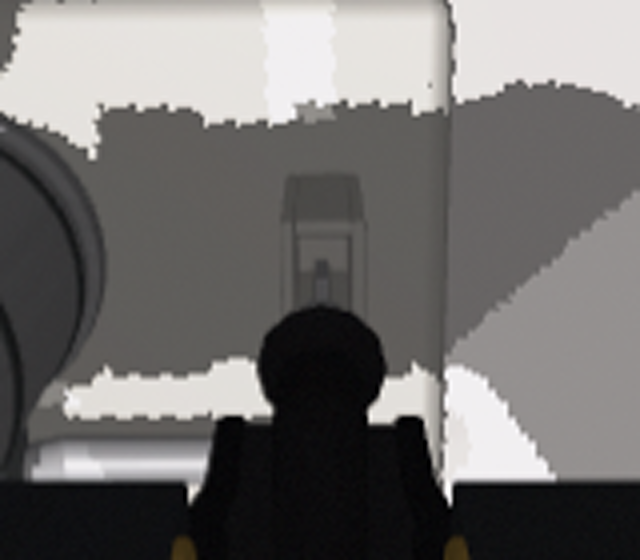

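The blade at (322,270) is centred in the pocket opening (295–350). Lowering with the 1 mm correction.

Request:
apply_moves --moves '[[[-0.001,0,0.01],0],[[0,0,0.012],0],[[0,0,0.012],0],[[0,0,0.01],0],[[0,0,0],0]]'

```text
time_s: 16.1
tcp_pos: [0.5012, 0.0225, 0.1253]
ee_rot: [[-0.227, -0.974, -0.005], [-0.974, 0.227, -0.001], [0.002, 0.005, -1.0]]
wrist_force: [-0.2, -0.9, -1.3]
gripper_width: 0.136
gripper_force: 30.0
```

Request:
apply_moves --moves '[[[0,0,0.004],0],[[0,0,0.002],0],[[0,0,0],0],[[0,0,0],0]]'

```text
time_s: 16.43
tcp_pos: [0.5032, 0.0225, 0.1224]
ee_rot: [[-0.226, -0.974, 0.001], [-0.974, 0.226, 0.0], [-0.0, -0.001, -1.0]]
wrist_force: [-1.0, -0.2, -1.0]
gripper_width: 0.137
gripper_force: 30.0
```

```bash
python3 st.py
```

```text
[0.5032 0.0225 0.1224] u [-65.2 -67.9] yaw_cw -0.0 F [-1.  -0.2 -1. ] M [0.004 0.087 0.039] 0.13718111112921338 29.999699592590332 16.4333 [ 21.1  16.1 -24.4   0.  -49.4 -34.2]
```

Request:
apply_moves --moves '[[[0.0007,0,0.0012],0],[[0,0,0],0],[[0,0,0],0]]'

```text
time_s: 16.68
tcp_pos: [0.5028, 0.0217, 0.1211]
ee_rot: [[-0.227, -0.974, 0.0], [-0.974, 0.227, 0.0], [-0.0, -0.0, -1.0]]
wrist_force: [0.2, 0.6, -0.8]
gripper_width: 0.134
gripper_force: 30.0
```

```bash
python3 st.py
```

```text
[0.5028 0.0217 0.1211] u [-65.4 -68.9] yaw_cw -0.0 F [ 0.2  0.6 -0.8] M [ 0.065  0.043 -0.066] 0.1335273588350335 29.999678288586438 16.6833 [ 21.   16.2 -24.6  -0.  -49.2 -34.1]
```

Request:
apply_moves --moves '[[[0,0,0],0],[[0,0,0],0],[[0,0,0],0],[[0,0,0],0],[[0,0,0],0]]' --hand 0.05

```text
time_s: 17.1
tcp_pos: [0.5028, 0.0217, 0.121]
ee_rot: [[-0.226, -0.974, 0.0], [-0.974, 0.226, 0.0], [-0.0, -0.0, -1.0]]
wrist_force: [-0.1, 0.3, -0.3]
gripper_width: 0.432
gripper_force: 0.0
```

Request:
apply_moves --moves '[[[0,0,-0.02],0],[[0,0,-0.03],0],[[0,0,-0.04],0],[[0,0,-0.04],0],[[0,0,0],0]]'

```text
time_s: 17.52
tcp_pos: [0.5073, 0.0222, 0.2597]
ee_rot: [[-0.225, -0.974, 0.017], [-0.974, 0.225, 0.002], [-0.006, -0.016, -1.0]]
wrist_force: [1.5, -0.2, 0.7]
gripper_width: 0.571
gripper_force: 0.0
```

```bash
python3 st.py
python3 - <<'E'
from rect import *
p=imaging.capture("wrist")
for n,z in(('pocket_mouth',.072),('service_key',.032),('cap_left',.145)):
  for d in models.place_of(p,n)[:2]: print(n,d['confidence'],tou(atz(p,d['at'],z)))
g=cv2.cvtColor(rect(p,-.066,-.07,.072,N=800),cv2.COLOR_BGR2GRAY);d=g<60
print([(400-np.flatnonzero(d[:,x])[-1])/10 for x in(380,400,420) if d[:,x].any()])
for row in range(400,530,20):
    w=np.flatnonzero(d[row,200:600]);print(row,(w[[0,-1]]-200) if len(w) else None)
E
```

```text
[0.5073 0.0222 0.2597] u [-61.2 -67.3] yaw_cw -0.1 F [ 1.5 -0.2  0.7] M [ 0.111 -0.056 -0.023] 0.5709553696569234 0.0 17.5167 [ 21.    8.5 -12.9   0.2 -67.7 -34.1]
pocket_mouth 0.84 [-0.06589209 -0.07009474]
service_key 0.58 [-0.06685585 -0.07357943]
cap_left 0.52 [0.00129347 0.09728562]
[np.float64(-12.4), np.float64(-12.6), np.float64(-12.5)]
400 [-110  129]
420 [-104  122]
440 [-99 119]
460 [-87 106]
480 [-69  85]
500 [-60  69]
520 [-28  46]
```

Key is back in its pocket. Moving above the left cap with the gripper open.

Request:
apply_moves --moves '[[[-0.0262,-0.02,0],0],[[-0.0262,-0.02,0],0],[[-0.0262,-0.02,0],0],[[-0.0262,-0.02,0],0],[[-0.0262,-0.02,0],0]]' --hand 0.087

```text
time_s: 18.13
tcp_pos: [0.6301, 0.1273, 0.2485]
ee_rot: [[-0.227, -0.974, -0.004], [-0.974, 0.227, -0.002], [0.002, 0.003, -1.0]]
wrist_force: [0.5, -0.6, 0.5]
gripper_width: 0.865
gripper_force: 0.0
```

Request:
apply_moves --moves '[[[0,0,0],0],[[0,0,0],0],[[0,0,0],0]]'

```text
time_s: 18.38
tcp_pos: [0.6289, 0.1263, 0.2488]
ee_rot: [[-0.227, -0.974, -0.004], [-0.974, 0.227, -0.002], [0.002, 0.003, -1.0]]
wrist_force: [0.2, 0.3, -0.7]
gripper_width: 0.987
gripper_force: 0.0
```

```bash
python3 st.py
python3 - <<'E'
from rect import *
p=imaging.capture("wrist");print('eye',tou(p["eye"]),p["eye"][2])
for n,z in(('cap_left',.145),('cap_right',.145),('left_neck',.166),('service_key',.032)):
  for d in models.place_of(p,n)[:2]: print(n,round(d['confidence'],2),tou(atz(p,d['at'],z)))
for z in(.145,.170):
    g=cv2.cvtColor(rect(p,.035,.062,z,N=1000),cv2.COLOR_BGR2GRAY);d=g<60
    print(z)
    for row in range(300,860,40):
        w=np.flatnonzero(d[row]);print(row,(w[[0,-1]]-500)/10 if len(w) else None,g[row,500])
P=cv2.imread('pics/side1.png')
E
```

```text
[0.6289 0.1263 0.2488] u [33.6 61.7] yaw_cw -0.0 F [ 0.2  0.3 -0.7] M [-0.049  0.004  0.006] 0.987020550094559 0.0 18.3833 [ 25.8  22.9   5.6  -0.  -72.9 -38.9]
eye [ 0.03469074 -0.01876966] 0.4105135949664387
cap_left 0.96 [0.03454465 0.06167196]
cap_left 0.69 [0.03709342 0.14179791]
cap_right 0.91 [ 0.03484474 -0.06165538]
left_neck 0.21 [-0.02952572 -0.05045852]
service_key 0.93 [-0.06314287 -0.06699602]
service_key 0.41 [ 0.00331097 -0.00094718]
0.145
300 [-26.   26.1] 9
340 [-27.7  27.5] 9
380 [-29.6  29.6] 11
420 [-32.   31.4] 10
460 [-33.8  33.6] 8
500 [-34.7  34.7] 8
540 [-35.4  35.4] 10
580 [-35.4  35.3] 11
620 [-35.2  35.2] 11
660 [-34.9  34.6] 15
700 [-34.3  33.8] 18
740 [-32.9  32.1] 7
780 [-30.7  30.4] 63
820 [-28.6  28.2] 65
0.17
300 [-15.6  16.1] 9
340 [-20.4  20.3] 8
380 [-22.8  22.9] 9
420 [-24.7  24.9] 9
460 [-26.3  26.5] 8
500 [-28.8  28.3] 10
540 [-30.7  30.4] 8
580 [-31.6  31.4] 9
620 [-32.1  32. ] 8
660 [-32.1  31.9] 9
700 [-31.8  31.7] 8
740 [-31.4  30.9] 24
780 [-30.3  29.9] 8
820 [-28.5  27.6] 47
```

Request:
apply_moves --moves '[[[0,-0.0012,0.03],0],[[0,0,0.03],0],[[0,0,0.025],0],[[0,0,0.015],0],[[0,0,0],0]]'

```text
time_s: 19.05
tcp_pos: [0.6282, 0.1252, 0.147]
ee_rot: [[-0.228, -0.974, -0.008], [-0.974, 0.228, -0.002], [0.004, 0.007, -1.0]]
wrist_force: [0.2, 0.8, -1.5]
gripper_width: 1.001
gripper_force: 0.0
```

Request:
apply_moves --moves '[[[0,0,0],0],[[0,0,0],0],[[0,0,0],0],[[0,0,0],0],[[0,0,0],0]]' --hand 0.0

```text
time_s: 19.47
tcp_pos: [0.6314, 0.1266, 0.1521]
ee_rot: [[-0.226, -0.974, 0.002], [-0.974, 0.226, 0.001], [-0.001, -0.002, -1.0]]
wrist_force: [-0.2, 0.0, 0.2]
gripper_width: 0.706
gripper_force: 0.0
```

Request:
apply_moves --moves '[[[0,0,0],0],[[0,0,0],0],[[0,0,0],0]]'

```text
time_s: 19.72
tcp_pos: [0.6307, 0.1265, 0.1516]
ee_rot: [[-0.226, -0.974, -0.0], [-0.974, 0.226, 0.0], [-0.0, 0.0, -1.0]]
wrist_force: [-2.0, 1.3, 3.9]
gripper_width: 0.615
gripper_force: 30.0
```

```bash
python3 st.py
```

```text
[0.6307 0.1265 0.1516] u [35.3 62.3] yaw_cw -0.1 F [-2.   1.3  3.9] M [ 0.314  0.944 -0.049] 0.6146781971061954 30.000262301182374 19.7167 [ 25.7  26.9  -2.4  -0.  -60.7 -38.8]
```

Request:
apply_moves --moves '[[[0,0,0],-2],[[0,0,0],-2],[[0,0,0],-2],[[0,0,0],0],[[0,0,0],0]]'

```text
time_s: 20.13
tcp_pos: [0.6308, 0.1272, 0.1516]
ee_rot: [[-0.124, -0.992, 0.001], [-0.992, 0.124, 0.001], [-0.001, -0.0, -1.0]]
wrist_force: [-3.8, 4.0, 5.6]
gripper_width: 0.618
gripper_force: 30.0
```

```bash
python3 st.py
```

```text
[0.6308 0.1272 0.1516] u [35.3 63. ] yaw_cw -6.0 F [-3.8  4.   5.6] M [ 1.208  1.319 -0.082] 0.6180226686860012 30.000973730930127 20.1333 [ 25.8  26.9  -2.4  -0.  -60.7 -32.9]
```

Request:
apply_moves --moves '[[[0,0,0],-2],[[0,0,0],-2],[[0,0,0],-2],[[0,0,0],0],[[0,0,0],0]]'

```text
time_s: 20.55
tcp_pos: [0.6308, 0.1272, 0.1516]
ee_rot: [[-0.019, -1.0, 0.0], [-1.0, 0.019, 0.001], [-0.001, -0.0, -1.0]]
wrist_force: [-4.0, 4.0, 5.9]
gripper_width: 0.613
gripper_force: 30.0
```

```bash
python3 st.py;python3 - <<'E'
from rect import *
p=imaging.capture("wrist")
cv2.imwrite('pics/cap12.png',p["frame"])
for n in('cap_left','cap_right'):
    for d in models.cut_out(p,n)[:2]: print(n,d["confidence"],np.array(d["extent"])*[640,400,640,400])
E
```

```text
[0.6308 0.1272 0.1516] u [35.3 63.1] yaw_cw -12.0 F [-4.   4.   5.9] M [ 1.283  1.331 -0.026] 0.6131138827277572 30.0007684022421 20.55 [ 25.8  26.9  -2.4  -0.1 -60.7 -26.9]
cap_left 0.96 [269.504 207.52  101.12   99.32 ]
cap_left 0.89 [264.    305.68   48.832  32.92 ]
cap_right 0.56 [318.272   1.32  129.792  79.28 ]
```

Counter-clockwise turns freely (moment near 0). Continuing to about 56°.

Request:
apply_moves --moves '[[[0,0,0],-4.4],[[0,0,0],-4.4],[[0,0,0],-4.4],[[0,0,0],-4.4],[[0,0,0],-4.4]]'

```text
time_s: 21.12
tcp_pos: [0.6308, 0.127, 0.1516]
ee_rot: [[0.36, -0.933, 0.0], [-0.933, -0.36, 0.001], [-0.0, -0.0, -1.0]]
wrist_force: [-3.9, 2.8, 6.1]
gripper_width: 0.615
gripper_force: 30.0
```

Request:
apply_moves --moves '[[[0,0,0],-4.4],[[0,0,0],-4.4],[[0,0,0],-4.4],[[0,0,0],-4.4],[[0,0,0],-4.4]]'

```text
time_s: 21.53
tcp_pos: [0.6311, 0.1267, 0.1516]
ee_rot: [[0.683, -0.73, 0.001], [-0.73, -0.683, 0.0], [0.0, -0.001, -1.0]]
wrist_force: [-3.3, 3.0, 4.8]
gripper_width: 0.618
gripper_force: 30.0
```

```bash
python3 st.py
```

```text
[0.6311 0.1267 0.1516] u [35.6 62.6] yaw_cw 303.8 F [-3.3  3.   4.8] M [ 0.787  1.117 -0.041] 0.6180872986207407 30.000603545922786 21.5333 [ 25.7  26.9  -2.4  -0.  -60.6  17.4]
```

Request:
apply_moves --moves '[[[0,0,-0.002],0],[[0,0,-0.002],0],[[0,0,-0.002],0],[[0,0,0],0],[[0,0,0],0]]'

```text
time_s: 21.95
tcp_pos: [0.6304, 0.1262, 0.1563]
ee_rot: [[0.68, -0.733, -0.002], [-0.733, -0.68, -0.0], [-0.001, 0.001, -1.0]]
wrist_force: [-2.1, 1.3, -1.9]
gripper_width: 0.616
gripper_force: 30.0
```

```bash
python3 st.py
```

```text
[0.6304 0.1262 0.1563] u [35.2 61.9] yaw_cw 304.0 F [-2.1  1.3 -1.9] M [0.254 0.667 0.018] 0.6157606686189683 29.998143712291494 21.95 [ 25.7  26.7  -2.1  -0.  -61.4  17.2]
```

Request:
apply_moves --moves '[[[0,0,-0.002],0],[[0,0,-0.002],0],[[0,0,-0.002],0],[[0,0,0],0],[[0,0,0],0]]'

```text
time_s: 22.37
tcp_pos: [0.6309, 0.1265, 0.1631]
ee_rot: [[0.681, -0.732, 0.0], [-0.732, -0.681, 0.0], [-0.0, -0.0, -1.0]]
wrist_force: [-1.6, 1.2, -1.2]
gripper_width: 0.615
gripper_force: 30.0
```

```bash
python3 st.py
```

```text
[0.6309 0.1265 0.1631] u [35.5 62.3] yaw_cw 304.0 F [-1.6  1.2 -1.2] M [0.455 0.862 0.027] 0.6154333199794845 29.998541285167448 22.3667 [ 25.7  26.3  -1.6  -0.  -62.1  17.2]
```

No resistance, so the cap is free of the thread. Lifting straight up.

Request:
apply_moves --moves '[[[0,0,-0.004],0],[[0,0,-0.005],0],[[0,0,-0.006],0],[[0,0,-0.01],0],[[0,0,-0.012],0]]'

```text
time_s: 22.78
tcp_pos: [0.6313, 0.1261, 0.201]
ee_rot: [[0.681, -0.733, 0.001], [-0.733, -0.681, -0.0], [0.001, -0.0, -1.0]]
wrist_force: [-0.6, -0.6, -0.9]
gripper_width: 0.616
gripper_force: 30.0
```

Request:
apply_moves --moves '[[[0,0,-0.012],0],[[0,0,-0.012],0],[[0,0,-0.012],0],[[0,0,-0.008],0],[[0,0,-0.004],0]]'

```text
time_s: 23.2
tcp_pos: [0.6319, 0.1264, 0.2506]
ee_rot: [[0.681, -0.732, 0.004], [-0.732, -0.681, 0.001], [0.002, -0.004, -1.0]]
wrist_force: [0.9, 0.1, -1.1]
gripper_width: 0.616
gripper_force: 30.0
```

Request:
apply_moves --moves '[[[0,0,0],0],[[0,0,0],0],[[0,0,0],0],[[0,0,0],0],[[0,0,0],0]]'

```text
time_s: 23.62
tcp_pos: [0.6307, 0.1263, 0.2471]
ee_rot: [[0.681, -0.732, -0.001], [-0.732, -0.681, -0.001], [-0.0, 0.001, -1.0]]
wrist_force: [0.2, 0.1, -1.4]
gripper_width: 0.619
gripper_force: 30.0
```

```bash
python3 st.py
python3 - <<'E'
from rect import *
Z={'cap_left':.23,'cap_right':.145,'left_neck':.166,'service_key':.032,'pocket_mouth':.072,'tumbler':0,'mug_white':0,'new_cartridge':0}
for cam in("wrist","scene","side"):
    p=imaging.capture(cam)
    print(cam, proj(p,np.array([[.6305,.1265,.23],[.6305,.1265,.145]])).round().tolist())
    for n,z in Z.items():
        for d in models.place_of(p,n)[:2]:
            if d['confidence']>.4: print(n,round(d['confidence'],2),np.round(np.array(d["at"])*[640,400]),np.round(atz(p,d['at'],z)[:2],3),np.round(tou(atz(p,d['at'],z))*1e3,1))
E
```

```text
[0.6307 0.1263 0.2471] u [35.4 62.1] yaw_cw 304.0 F [ 0.2  0.1 -1.4] M [-0.009  0.087 -0.016] 0.6190020036021635 29.998746203491464 23.6167 [ 25.7  23.1   5.6  -0.  -72.6  17.2]
wrist [[320.0, 240.0], [320.0, 201.0]]
cap_left 0.92 [224. 232.] [0.679 0.164] [ 74.2 109.7]
cap_left 0.65 [371. 236.] [0.609 0.102] [19.2 33.7]
cap_right 0.72 [441. 124.] [0.602 0.007] [ 34.3 -60.9]
service_key 0.76 [447. 184.] [0.502 0.024] [-66.5 -66.6]
pocket_mouth 0.7 [462. 190.] [0.503 0.021] [-65.1 -69.4]
scene [[290.0, 176.0], [292.0, 197.0]]
cap_left 0.81 [288. 174.] [0.643 0.127] [47.3 65.5]
cap_left 0.7 [246. 239.] [0.474 0.332] [-163.7  227.2]
cap_right 0.82 [329. 189.] [0.6   0.009] [ 32. -59.]
left_neck 0.64 [289. 195.] [0.625 0.139] [26.7 73.1]
pocket_mouth 0.82 [341. 224.] [0.511 0.02 ] [-56.7 -68. ]
mug_white 0.63 [225. 268.] [0.595 0.39 ] [-59.2 310.8]
new_cartridge 0.79 [250. 317.] [0.403 0.389] [-246.3  266.1]
side [[306.0, 193.0], [307.0, 216.0]]
cap_left 0.81 [304. 189.] [0.635 0.11 ] [43.7 47. ]
cap_left 0.79 [262. 275.] [0.727 0.411] [ 64.9 361.3]
cap_right 0.7 [303. 193.] [0.643 0.022] [ 70.8 -37. ]
cap_right 0.69 [315. 189.] [0.605 0.003] [ 37.9 -63.5]
left_neck 0.6 [307. 211.] [0.629 0.129] [32.7 63.8]
pocket_mouth 0.82 [348. 211.] [0.501 0.03 ] [-69.2 -61.2]
tumbler 0.56 [332. 174.] [ 0.535 -0.276] [  33.8 -351.6]
mug_white 0.61 [324. 324.] [0.592 0.391] [-62.2 311.1]
new_cartridge 0.83 [392. 323.] [0.412 0.395] [-238.3  274.1]
```

The cap is seen at the raised position in both fixed cameras, the neck is exposed, and the key is in its pocket.

```bash
python3 -c "
from station import r
print(r.finish_job())"
```

```text
the job is handed in; nothing more can be done
None
```

The job is handed in: the inlet valve is turned to its hard stop, the key is upright in its pocket, and the left cap (it came off counter-clockwise) is held upright and still about 95 mm above where it was screwed on. It took about 24 s of the 67 s allowed, and the call returned no verdict.

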